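Find the soft foot, shim it and shut the labeller's cover

TASK

The jar labelling machine rocks, because one of its three front feet hangs just clear of the bench. While its cover is still up, pick up the steel shim and try its leaf under the front feet until you find the one it slides under; slide it in until that foot's centre stands over the leaf about 20 mm behind its nose, and leave it lying there. Then break the cover's folding stay by pushing its knee to the back, and lower the cover until it is fully shut without letting it slam, leaving the jars and everything else on the bench where they are.

Things in the scene. Friction and masses are not known exactly. Their poses are not given: they have to be found in the camera images.
- labeller: White jar labelling machine, fixed: a box 200 mm deep (x), 400 wide (y), 125 high with an open well under a hinged cover, and a drive housing 153 high and 170 deep behind it. Origin: middle of the front face (facing the robot), at bench height. x from its front to its back, y to its left, z up. Three front feet, 150 mm apart.
- foot_left (a point): Point on the bench below the centre of the machine's left front foot (seen from the robot): a black rubber disc 36 mm across, 10 mm thick, under a steel lug 44 mm wide (underside 22 mm, top 32 mm, bolt end 46 mm above the bench) that juts 44 mm from the front face. Two of the three discs stand on the bench; one, any of them, hangs about 7 mm clear. Axes as the machine's.
- foot_mid (a point): Point on the bench below the centre of the machine's middle front foot (seen from the robot): a black rubber disc 36 mm across, 10 mm thick, under a steel lug 44 mm wide (underside 22 mm, top 32 mm, bolt end 46 mm above the bench) that juts 44 mm from the front face. Two of the three discs stand on the bench; one, any of them, hangs about 7 mm clear. Axes as the machine's.
- foot_right (a point): Point on the bench below the centre of the machine's right front foot (seen from the robot): a black rubber disc 36 mm across, 10 mm thick, under a steel lug 44 mm wide (underside 22 mm, top 32 mm, bolt end 46 mm above the bench) that juts 44 mm from the front face. Two of the three discs stand on the bench; one, any of them, hangs about 7 mm clear. Axes as the machine's.
- shim_grip (a point): Middle of the shim's grip. The shim is a flat steel leaf 116 mm long (x), 30 wide, 5 thick, 150 g, lying flat; the nose's last 10 mm thin to 3 mm. Black upright grip at its tail: 12 mm thick along the leaf, 30 wide, 5 to 48 mm above the leaf's underside. This point is 28 mm above the underside. x from grip to nose, z up. The nose is 108 mm ahead.
- shim_seat (a point): Point of the shim's leaf that belongs under the foot's centre: on its centre line, 20 mm behind the nose, 88 mm ahead of the grip's middle, half-way through the leaf (2.5 mm above the bench when it lies flat). Axes as the grip's.
- cover (a joint): Angle of the machine's hinged cover: 0 as it stands open on its stay (57 degrees above level), growing as it is lowered, 1.0 rad when shut. Stiff hinges hold it wherever it is left (about 0.75 N m friction; cover 0.6 kg). It cannot be lowered until the stay's knee is broken.
- cover_hinge (a point): Middle of the cover's hinge line, 190 mm behind the machine's front face and 125 mm above the bench; the hinge line runs along the machine's y.
- cover_handle (a point): Middle of the cover's handle: a black bar 12 mm thick, 130 mm long along the machine's y, on two thin arms at its ends. Cover shut: it is 220 mm in front of the hinge line, 20 mm above it, 35 mm clear of the cover's front edge. Cover open: it is the highest part, about 40 mm straight above that edge. The cover is a steel frame 360 mm wide, 14 mm thick, round a clear panel.
- stay_knee (a joint): The fold of the stay's knee: 0 when the stay is locked straight (it rests on a stop just past straight), growing as the knee is pushed to the back and down, about 2.8 rad when the cover is shut. It breaks under a push of a few newtons.
- knee_pin (a point): Knee of the cover's folding stay: a pin 20 mm across, 18 mm long, joining two flat steel links (16 mm wide, 84 long), 35 mm out from the machine's left side wall, 55 mm out from the cover's edge. The lower link is pinned 25 mm behind the front face, 105 mm above the bench; the locked stay leans back 35 degrees from upright. The knee folds to the back and down, square to the stay.
- jar_a_mid (a point): Bystander. Small jar of amber preserve with a gold lid, 62 mm across, 60 mm high, standing in front of the machine about midway between its left and middle feet. Point at half height.
- jar_b_mid (a point): Bystander. Another such jar, standing in front of the machine about midway between its middle and right feet. Point at half height.
- jar_c_mid (a point): Bystander. A third such jar, standing to the left of the machine. Point at half height.
- tape_mid (a point): Bystander. Grey bench tape dispenser, 125 mm long (x), 56 mm wide, 73 mm high. Point over its middle, 30 mm up. It lies on the other side of the bench from the shim.
- lids_mid (a point): Bystander. Pile of four gold lids, 68 mm across, 52 mm high, in front of the machine behind a jar. Point at half height.
- reel_mid (a point): Bystander. Reel of white labels lying flat, 88 mm across, 40 mm high, in front of the machine behind a jar. Point at half height.
- spanner_grip (a point): Bystander. Steel spanner lying flat, 160 mm long, on the bench well to the left of the machine; this point is on its handle.
- shim: The whole shim (see its grip). Origin: middle of the leaf's underside, 50 mm ahead of the grip's middle; x to the nose, z up.
Things that resemble listed ones, but are neither listed nor needed, are in the scene too. Of the things that look like the shim, the largest one is meant.

How it is judged (in metres and radians):
On the way, in this order (a step that is already met when the one before it is completed fails the run):
1. the shim lies flat under a front foot, let go, with the cover still up ((horizontal distance between shim_seat and foot_left below 0.012 m or horizontal distance between shim_seat and foot_mid below 0.012 m or horizontal distance between shim_seat and foot_right below 0.012 m) and height (world z) of shim_seat below 0.006 m and angle between shim_seat's own z axis and vertical below 0.08 rad and contact force between the fingers and shim below 0.2 N and value of joint cover below 0.1 rad), for 0.2 s.
2. the stay's knee has been broken (value of joint stay_knee above 0.4 rad), for 0.1 s.
3. the cover is shut (value of joint cover above 0.965 rad), for 0.2 s.
At the end, for the whole second after the job is handed in: The shim lies flat on the bench under one front foot, its seat point within 12 mm of the foot's centre seen from above, at rest and let go; the cover is shut (its angle above 0.965 of 1.0 rad) ((horizontal distance between shim_seat and foot_left below 0.012 m or horizontal distance between shim_seat and foot_mid below 0.012 m or horizontal distance between shim_seat and foot_right below 0.012 m) and height (world z) of shim_seat below 0.006 m and angle between shim_seat's own z axis and vertical below 0.08 rad and value of joint cover above 0.965 rad and linear speed of shim below 0.01 m/s); the robot touches nothing.
It fails at once if the cover slams (falls faster than 2.5 rad/s) (velocity of joint cover above 2.5 rad/s).
It fails at once if a jar is pushed more than 30 mm or tipped over (distance of any of jar_a_mid, jar_b_mid, jar_c_mid from where it was at the start of the episode above 0.03 m or angle between any of jar_a_mid, jar_b_mid, jar_c_mid's own z axis and vertical above 0.5 rad).
It fails at once if the tape dispenser, pile of lids, label reel or spanner is pushed more than 30 mm or tipped (distance of any of tape_mid, lids_mid, reel_mid, spanner_grip from where it was at the start of the episode above 0.03 m or angle between any of tape_mid, lids_mid, reel_mid, spanner_grip's own z axis and vertical above 0.5 rad).
It also fails if it takes over 64 s, if anything falls off the work surface, if the arm or the gripper's body presses on something with over 40 N, if the wrist force passes 120 N, or if a joint passes its speed limit or range.

ROBOT

A 6-joint arm with a two-finger parallel gripper is mounted at the origin on the work surface. World frame = base frame: x ahead of the robot, y to its left, z up, the work surface at z = 0. Lengths are in mm, angles in rad, forces in N, time in s.
With the tool pointing down it reaches from about 300 to 775 mm from the base axis. Payload 14.6 kg.
Tool frame: the origin (TCP) lies on the centre line of the jaws, within the pads' length; the fingertips stand 8 mm ahead of it and the grasp point (between the pads) lies 11 mm behind it; z points along the fingers, y is the direction in which the jaws open and shut (so a half turn about z gives the same grasp; the last joint's range is limited). The gripper opens to 94 mm and grips with 3 to 60 N. Pads are 16 mm wide; open, the fingers measure 119 mm over their backs; the gripper's body (75 mm by 177 mm) begins 78 mm behind the grasp point.
Start: joints at [1.273, 0.3, 1.521, -0, 1.321, -0.067], TCP at [125.814, 535.407, 213.446] pointing down, gripper open.
Joint ranges: [-3.03, 3.03], [-0.79, 2.21], [0.23, 2.52], [-1.04, 4.18], [0, 3.07], [-2.55, 2.55]. Speed limits (rad/s): [2.22, 2.22, 2.57, 3.14, 3.14, 3.14].

INTERFACE

Orientations are given as [roll, pitch, yaw] about the fixed x, y, z axes, in that order (R = Rz(yaw) Ry(pitch) Rx(roll)).
In Python, from cell import read_state, cams, manip gives the robot as it stands.
- The arm moves only by the shell command python3 -m handwheel 'ROWS' [OPENING] [FORCE]. ROWS is JSON, a list of rows, each a list of 4 numbers: the shift along the tool's x, y, z in m, then the turn about the tool's z in degrees. In form: [[dx, dy, dz, turn], ...]. A call has 1 to 5 rows; each row is the pose to reach, as a shift and turn from the pose measured when the call began, along the tool's axes at that moment; what a row does not reach only later rows make up. A row lasts 1/8 s, in which the tool goes at most 62.5 mm and 10.7 degrees, less where a joint would pass 70% of its speed; a pose out of reach is approached as far as the arm can. A call with a gripper value outside its range is refused whole. OPENING is the closure, from 0 (fully open) to 1 (shut), set as the call begins (- or left out, the last holds). The fingers move at their own pace and stop on an object; FORCE is the grip in N (left out, the last holds). Time passes only in rows, so rows that repeat a pose let the fingers close. It gives the time, the measured TCP pose, the force and the opening at its end, in the units of the state.
- read_state(): the state, without advancing time (a new reading comes with each control period).
- cams.camera(name): name is "scene" or "top" or "wrist"; returns the picture (420x560x3 uint8, red, green, blue); there is no depth.
- cams.get_calibration(name): a dict with "vertical_fov" (degrees; the focal length in pixels is half the picture's height over the tangent of half this angle, whatever the lens; pixels are square), "cx", "cy" (the principal point, pixels), "R" (3x3) and "t" (3): a world point X has camera coordinates R X + t. Camera axes: x right, y down, z forward; pixel columns grow to the right and rows downward; lengths in mm; the calibration is good to about 2 mm. A picture is of the moment at which its call begins: read the wrist's pose just before it. get_calibration takes no time and is no camera call; for the wrist camera it gives the pose at the moment of the call.
- manip.sign_off(): hands the job in, once; it reports no verdict.
The state is a dict: "clock": time; "joints": joint angles; "qd": joint speeds; "effort": joint torques, N m; "eef_pos": TCP position; "eef_rot": TCP orientation; "wrist_force": force on the tool from outside, world axes, zero at the start; "moment": the same for the moment, N m; "finger_gap": finger opening in mm.
Only numpy, scipy, OpenCV 4.12 (cv2) and the standard library are available. Lean on these libraries where they do the work, as an engineer would, in place of code of your own. Each camera call takes 0.05 s, during which the arm holds its last target. There are 200 camera calls.

## Working session

There is one attempt and no reset: what is moved stays moved. The work goes in short steps, Python scripts to look and compute and a shell command to move; the robot and the scene stay as the last step left them, time stands still between calls to the robot, and variables do not carry over. Pictures are saved under pics/ and viewed, about 8 in all and at most 12, crops included, and the job is handed in when it is done.

```bash
ls; mkdir -p pics; python3 - <<'E'
from cell import read_state,cams
import cv2
print(read_state())
for n in("scene","top"):
    im=cams.camera(n);cv2.imwrite(f"pics/{n}0.png",im[:,:,::-1]);c=cams.get_calibration(n);print(n,c)
E
```

```text
pics
{'clock': 0.0, 'joints': array([ 1.27340665e+00,  3.00468349e-01,  1.52160359e+00,  5.63622074e-07,
        1.32071267e+00, -6.65692137e-02]), 'qd': array([ 0.00150128,  0.00181965,  0.00154234, -0.00032187,  0.00088913,
        0.00012241]), 'effort': array([ 2.07966979e-03, -5.31811595e+01, -3.52735627e+01,  7.08703394e-02,
        2.43830297e-02, -8.64256549e-05]), 'eef_pos': array([125.73493922, 535.16133849, 212.8783204 ]), 'eef_rot': array([-3.14040338e+00, -7.98330621e-05,  2.91077200e+00]), 'wrist_force': array([ 0.12789572, -0.24031097,  0.49439758]), 'moment': array([ 0.01218626,  0.01236433, -0.01953688]), 'finger_gap': 93.97403375575423}
scene {'vertical_fov': 52.648440957338096, 'cx': 279.915294322461, 'cy': 214.16210610197646, 'R': array([[ 3.32228238e-01,  9.43199012e-01,  1.44675253e-04],
       [ 7.67781726e-01, -2.70350931e-01, -5.80880018e-01],
       [-5.47846347e-01,  1.93095824e-01, -8.13989179e-01]]), 't': array([-206.55538236, -337.24169201, 1823.1464786 ])}
top {'vertical_fov': 53.29987531472187, 'cx': 279.75453933187134, 'cy': 210.93054213233665, 'R': array([[ 0.00368739, -0.99999114, -0.00202998],
       [-0.98947752, -0.00335499, -0.14464775],
       [ 0.14463966,  0.00254199, -0.98948113]]), 't': array([  -8.40515225,  614.51668138, 1164.81409192])}
```

```bash
python3 - <<'E'
import cv2
for n in("scene","top"):
    cv2.imwrite(f"pics/{n}0b.png",cv2.resize(cv2.imread(f"pics/{n}0.png"),(800,600),interpolation=cv2.INTER_CUBIC))
E
```

```text
(no output)
```

View pics/top0b.png

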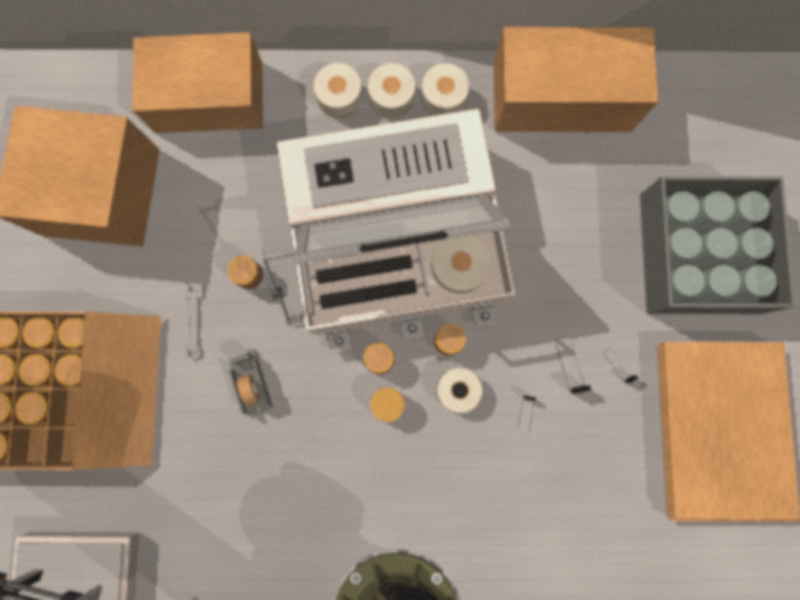

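View pics/scene0b.png

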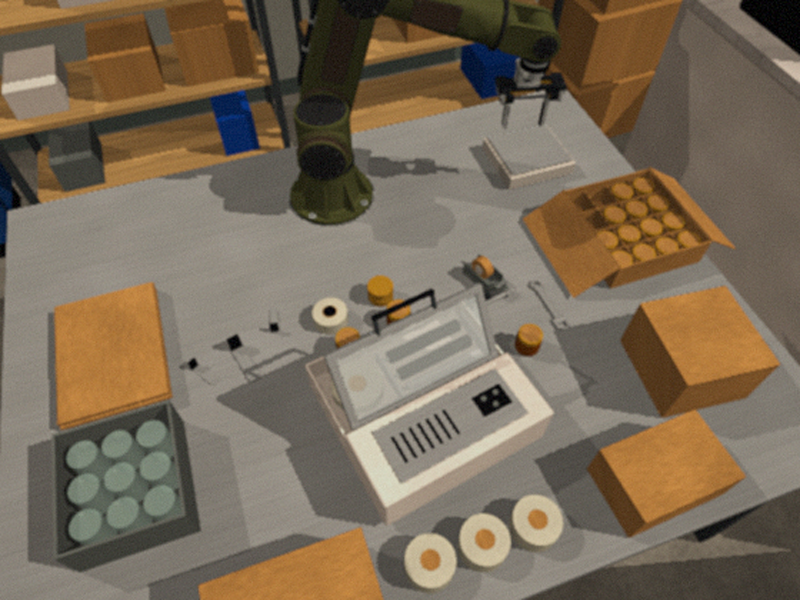

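The top view shows three shim-like items at (530,400), (578,388) and (630,380) (800 px picture). The middle one looks largest. The machine's feet are at about (338,340), (411,328) and (485,315), with the jars, lids and reel in front. Next I'll check with an enlarged crop.

```bash
cat > h.py <<'E'
import numpy as np,cv2
from cell import read_state,cams
def K(c): 
    f=210/np.tan(np.radians(c["vertical_fov"])/2); return f
def ray(c,u,v):
    f=K(c);d=np.array([(u-c["cx"])/f,(v-c["cy"])/f,1.]);R=np.array(c["R"]);return -R.T@c["t"],R.T@d
def onz(c,u,v,z):
    o,d=ray(c,u,v);return o+d*(z-o[2])/d[2]
def proj(c,X):
    p=np.array(c["R"])@np.array(X,float)+c["t"];f=K(c);return c["cx"]+f*p[0]/p[2],c["cy"]+f*p[1]/p[2]
def two(c1,p1,c2,p2):
    o1,d1=ray(c1,*p1);o2,d2=ray(c2,*p2)
    s=np.linalg.lstsq(np.c_[d1,-d2],o2-o1,rcond=None)[0];a=o1+s[0]*d1;b=o2+s[1]*d2
    return (a+b)/2,np.linalg.norm(a-b)
E
python3 - <<'E'
from h import *
im=cv2.imread("pics/top0.png")
a=cv2.resize(im[215:305,345:455],None,fx=5,fy=5,interpolation=cv2.INTER_CUBIC) # 550x450
b=cv2.resize(im[170:300,190:370],(800,578),interpolation=cv2.INTER_CUBIC)
cv2.imwrite("pics/c1.png",a);cv2.imwrite("pics/c2.png",b)
E
```

```text
(no output)
```

View pics/c1.png

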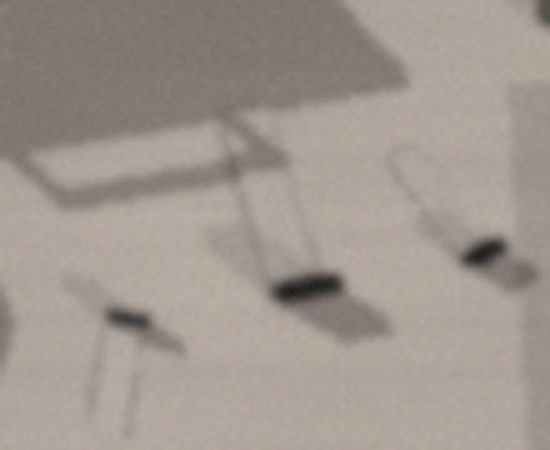

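View pics/c2.png

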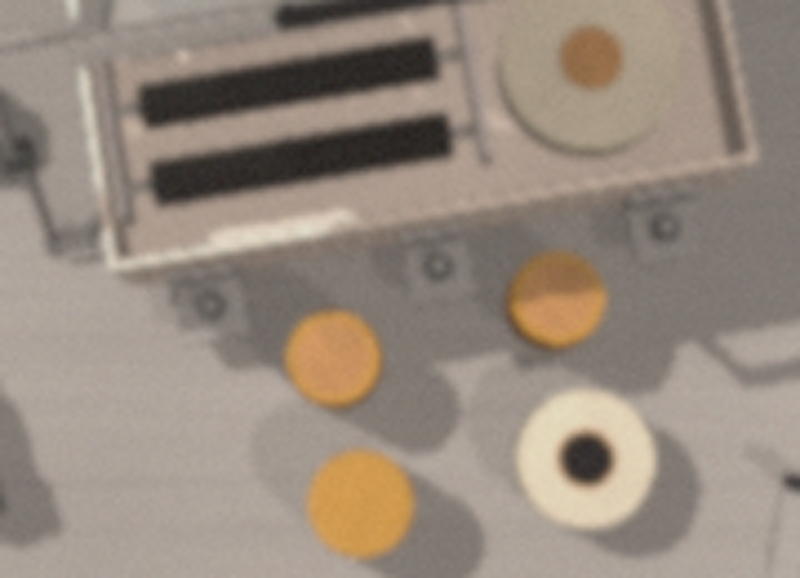

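Crop 1: three shims. Small ones are at (128,318) and (485,252); the middle one, with its grip at (308,287), is clearly the largest, so it is the one meant. Crop 2: foot bolts at (210,305), (438,266) and (664,227). Jars at (333,358) and (557,300), lids (361,505), reel (587,458).

```bash
python3 - <<'E'
from h import *
c=cams.get_calibration("top");s=cams.get_calibration("scene")
print("cam",ray(c,0,0)[0])
C1=lambda u,v:(345+u/5-.4,215+v/5-.4); q=800/180;C2=lambda u,v:(190+u/q-.4,170+v/q-.4)
im=cv2.imread("pics/top0.png");g=im.max(2)
m=np.zeros_like(g);m[265:280,395:418]=(g[265:280,395:418]<70)
n,l,st,ce=cv2.connectedComponentsWithStats(m);print(st[1:],ce[1:])
print("grip",onz(c,*C1(308,284),48), [onz(c,*e,48) for e in(C1(275,292),C1(341,280))])
L=[onz(c,*C1(*p),5) for p in((268,280),(231,150))];Rr=[onz(c,*C1(*p),5) for p in((318,265),(290,165))]
for e in(L,Rr):
    d=e[1]-e[0];print("edge",e,np.degrees(np.arctan2(d[1],d[0])))
B=[onz(c,*C2(*p),46) for p in((210,305),(438,266),(664,227))];print("bolts",B);d=B[0]-B[2];print("yaw",np.degrees(np.arctan2(d[1],d[0]))-90,np.linalg.norm(d))
for n,p,z in(("jarA",(333,355),60),("jarB",(557,298),60),("lids",(361,505),52),("reel",(587,458),40)):print(n,onz(c,*C2(*p),z))
r=800/560
for n,p,z in(("jarC",(243,270),60),("knee?",(278,293),170),("tape",(250,383),40),("spanner",(193,320),5)):print(n,onz(c,p[0]/r,p[1]/r,z))
E
```

```text
cam [ 439.60312595   -9.30433092 1241.43295755]
[[401 271  11   4  33]] [[405.6969697  272.42424242]]
grip [ 442.8681696  -363.57740713   48.        ] [array([ 438.33403873, -344.80109841,   48.        ]), array([ 445.17123601, -382.27858253,   48.        ])]
edge [array([ 445.2148691 , -353.06036821,    5.        ]), array([ 521.07547027, -334.0706658 ,    5.        ])] 14.053694989026734
edge [array([ 454.01518954, -382.63152503,    5.        ]), array([ 512.367731  , -368.51652902,    5.        ])] 13.598173099731772
bolts [array([535.02662734, 116.20441482,  46.        ]), array([560.74236404, -30.51360719,  46.        ]), array([ 586.59784787, -176.76025864,   46.        ])]
yaw 9.983619631552145 297.46914241219844
jarA [502.4750672   36.20758033  60.        ]
jarB [ 539.14518738 -105.98375141   60.        ]
lids [408.66188582  18.01737394  52.        ]
reel [ 438.49238835 -125.91898036   40.        ]
jarC [674.99568213 309.43701302  60.        ]
knee? [610.75879885 214.40086357 170.        ]
tape [449.76482999 291.33702125  40.        ]
spanner [579.59131909 424.03513479   5.        ]
```

```bash
cat > g.py <<'E'
import sys
from h import *
from scipy.spatial.transform import Rotation as Ro
def rel(x,y,z,yaw,s=None):
    s=s or read_state();R=Ro.from_euler('xyz',s["eef_rot"])
    d=R.inv().apply(np.array([x,y,z])-s["eef_pos"])/1000
    t=-(yaw-np.degrees(s["eef_rot"][2])+180)%360
    t=(t+0)%360;t=t-360 if t>180 else t
    t2=(-(yaw-np.degrees(s["eef_rot"][2]))+180)%360-180
    return np.round(d,4),round(t2,1)
if __name__=="__main__":
    s=read_state();print("at",np.round(s["eef_pos"],1),"yaw",np.round(np.degrees(s["eef_rot"]),1),"t",s["clock"],"F",np.round(s["wrist_force"],1),"gap",round(s["finger_gap"],1))
    a=sys.argv[1:]
    for i in range(0,len(a),4): print(a[i:i+4],*rel(*map(float,a[i:i+4]),s))
E
python3 g.py 400 150 213 102  430 -340 170 102
```

```text
at [125.8 535.2 213. ] yaw [-179.9   -0.   166.8] t 0.1 F [ 0.6 -0.5 -0.7] gap 94.2
['400', '150', '213', '102'] [-3.551e-01 -3.122e-01  2.000e-04] 64.8
['430', '-340', '170', '102'] [-0.4964 -0.7823  0.0437] 64.8
```

```bash
python3 -m handwheel '[[-0.355,-0.312,0,64],[-0.355,-0.312,0,64],[-0.355,-0.312,0,64],[-0.355,-0.312,0,64],[-0.355,-0.312,0,64]]'; python3 g.py 400 150 213 102  430 -340 170 102
```

```text
clock: 0.72
eef_pos: [307.7, 279.0, 213.3]
eef_rot: [-3.141, 0.001, 1.967]
wrist_force: [1.5, 0.9, 0.1]
finger_gap: 94.4
at [307.7 279.  213.3] yaw [-180.     0.   112.7] t 0.725 F [1.5 0.9 0.1] gap 94.4
['400', '150', '213', '102'] [-0.1547  0.0353  0.0004] 10.7
['430', '-340', '170', '102'] [-0.6182 -0.1263  0.0438] 10.7
```

```bash
python3 -m handwheel '[[-0.155,0.035,0,10],[-0.155,0.035,0,10],[-0.618,-0.126,0.044,11],[-0.618,-0.126,0.044,11],[-0.618,-0.126,0.044,11]]'; python3 g.py 430 -340 170 102
```

```text
clock: 1.35
eef_pos: [397.3, -9.2, 197.6]
eef_rot: [-3.142, 0.001, 1.776]
wrist_force: [1.6, 0.9, 0.3]
finger_gap: 93.9
at [397.3  -9.2 197.6] yaw [-180.     0.   101.7] t 1.35 F [1.6 0.9 0.3] gap 93.9
['430', '-340', '170', '102'] [-0.3306 -0.0352  0.0279] -0.3
```

```bash
python3 -m handwheel '[[-0.33,-0.035,0.028,0],[-0.33,-0.035,0.028,0],[-0.33,-0.035,0.028,0],[-0.33,-0.035,0.028,0],[-0.33,-0.035,0.028,0]]'; python3 -m handwheel '[[-0.02,-0.003,0,0],[-0.02,-0.003,0,0],[-0.02,-0.003,0,0]]';python3 - <<'E'
from h import *
c=cams.get_calibration("wrist");im=cams.camera("wrist");cv2.imwrite("pics/w1.png",im[:,:,::-1])
print(c,read_state()["eef_pos"]);print(proj(c,[443,-364,48]))
E
```

```text
clock: 1.98
eef_pos: [427.6, -319.2, 171.3]
eef_rot: [-3.141, 0.001, 1.775]
wrist_force: [0.4, 1.5, 1.0]
finger_gap: 94.3
clock: 2.35
eef_pos: [428.7, -338.5, 171.3]
eef_rot: [-3.141, 0.0, 1.776]
wrist_force: [0.0, 0.4, 0.2]
finger_gap: 94.0
{'vertical_fov': 59.31119879598071, 'cx': 279.8816628623225, 'cy': 209.45267138769208, 'R': array([[ 0.97900502,  0.20383224, -0.00126312],
       [ 0.1978463 , -0.94872691,  0.246524  ],
       [ 0.04905118, -0.24159814, -0.96913586]]), 't': array([-351.98885983, -422.03191143,  246.66842553])} [ 428.85203806 -338.34000797  171.48949364]
(np.float64(288.7563765609847), np.float64(236.57604671725556))
```

View pics/w1.png

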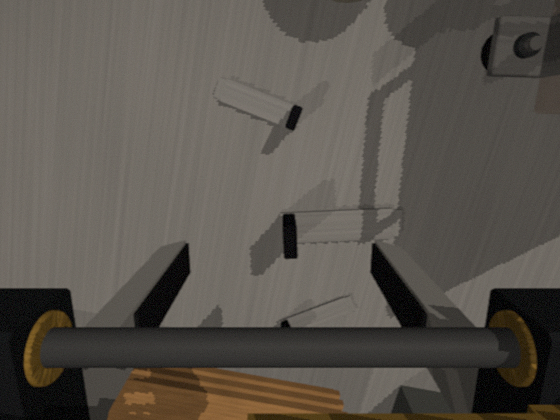

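Wrist view: the large shim has its grip at about (290,236) and its leaf runs to (403,222). A small shim lies at (290,115)/(220,90) and another at (320,310). The right foot is at (520,50). I'll now measure the grip and leaf edges.

```bash
python3 - <<'E'
from h import *
c=cams.get_calibration("wrist");im=cv2.imread("pics/w1.png");g=im.max(2)
print("cam",ray(c,0,0)[0])
m=np.zeros_like(g);m[195:275,270:312]=(g[195:275,270:312]<35)*255
ct=max(cv2.findContours(m,0,2)[0],key=cv2.contourArea);r=cv2.minAreaRect(ct);b=cv2.boxPoints(r);print(r);print(b)
for p in b: print(np.round(onz(c,*p,48),1))
l=cv2.createLineSegmentDetector().detect(im[195:260,295:420,1].copy())[0][:,0]
for q in l:
    if np.hypot(q[2]-q[0],q[3]-q[1])>20:
        q=q+np.array([295,195]*2);a,e=onz(c,*q[:2],5),onz(c,*q[2:],5);d=e-a;print(np.round(q),np.round(a,1),np.round(e,1),np.degrees(np.arctan2(d[1],d[0])))
cv2.imwrite("pics/w1c.png",cv2.resize(im[190:270,265:425],None,fx=5,fy=5,interpolation=cv2.INTER_CUBIC)*1)
E
```

```text
cam [ 416.04999819 -268.88255969  342.84294171]
((289.26727294921875, 235.54312133789062), (43.51301956176758, 12.566512107849121), 86.633544921875)
[[281.7173  214.19312]
 [294.2621  213.4552 ]
 [296.81726 256.89313]
 [284.27246 257.63104]]
[ 433.4 -346.1   48. ]
[ 443.4 -343.4   48. ]
[ 453.8 -380.4   48. ]
[ 443.4 -383.2   48. ]
[296. 219. 297. 257.] [ 450.4 -359.6    5. ] [ 459.5 -396.6    5. ] -76.33382676987434
[374. 209. 297. 213.] [ 520.5 -334.4    5. ] [ 449.7 -353.1    5. ] -165.19533949228685
[375. 243. 388. 260.] [ 530.4 -367.4    5. ] [ 546.7 -381.2    5. ] -40.163615389055686
[296. 210. 332. 209.] [ 448.  -350.8    5. ] [ 481.2 -342.5    5. ] 14.093953539480928
```

View pics/w1c.png

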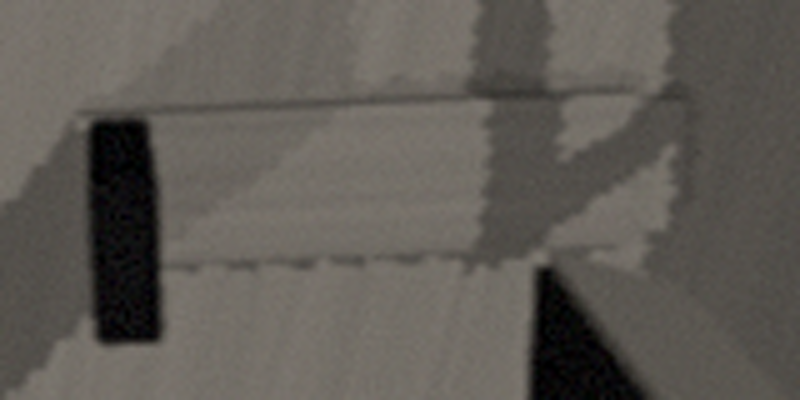

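The crop confirms the shim geometry: the grip is at about (445,-367), leaf yaw about 14°. Now I'll go down over it.

```bash
python3 g.py 445 -366.5 70 104 445 -366.5 21 104
```

```text
at [ 428.9 -338.3  171.5] yaw [-180.     0.   101.8] t 2.4 F [-0.3  0.2  0.6] gap 94.0
['445', '-366.5', '70', '104'] [-0.0308  0.0101  0.1015] -2.2
['445', '-366.5', '21', '104'] [-0.0308  0.0101  0.1505] -2.2
```

```bash
python3 -m handwheel '[[-0.031,0.01,0.05,-2.2],[-0.031,0.01,0.1,-2.2],[-0.031,0.01,0.15,-2.2],[-0.031,0.01,0.15,-2.2]]'; python3 -m handwheel '[[0,0,0,0],[0,0,0,0],[0,0,0,0],[0,0,0,0]]' 1 40; python3 -m handwheel '[[0,0,0,0],[0,0,0,0]]'; python3 g.py 445 -366.5 21 104
```

```text
clock: 2.9
eef_pos: [443.9, -364.6, 19.1]
eef_rot: [-3.138, -0.005, 1.816]
wrist_force: [0.3, -0.1, -0.5]
finger_gap: 94.0
clock: 3.4
eef_pos: [444.1, -364.8, 19.8]
eef_rot: [-3.139, -0.004, 1.816]
wrist_force: [0.8, -0.5, 0.3]
finger_gap: 57.3
clock: 3.65
eef_pos: [444.1, -364.8, 19.9]
eef_rot: [-3.139, -0.004, 1.816]
wrist_force: [-0.5, 1.0, -0.1]
finger_gap: 37.6
at [ 444.1 -364.8   19.9] yaw [-179.8   -0.2  104. ] t 3.65 F [-0.5  1.  -0.1] gap 37.6
['445', '-366.5', '21', '104'] [-0.0019  0.0004 -0.0011] 0.0
```

```bash
python3 -m handwheel '[[0,0,0,0],[0,0,0,0],[0,0,0,0],[0,0,0,0],[0,0,0,0]]'; python3 -m handwheel '[[0,0,-0.05,0],[0,0,-0.05,0],[0,0,-0.05,0]]'; python3 g.py 448.7 -201 80 100; python3 - <<'E'
from h import *
c=cams.get_calibration("wrist");im=cams.camera("wrist")[:,:,::-1];cv2.imwrite("pics/w2.png",im)
E
```

```text
clock: 4.28
eef_pos: [444.1, -364.8, 19.9]
eef_rot: [-3.139, -0.004, 1.816]
wrist_force: [-1.0, 0.3, 1.7]
finger_gap: 11.9
clock: 4.65
eef_pos: [444.0, -364.7, 69.2]
eef_rot: [-3.138, -0.004, 1.816]
wrist_force: [-0.2, -0.1, -1.2]
finger_gap: 11.4
at [ 444.  -364.7   69.2] yaw [-179.8   -0.2  104. ] t 4.65 F [-0.2 -0.1 -1.2] gap 11.4
['448.7', '-201', '80', '100'] [ 0.1577  0.0442 -0.0102] 4.0
```

View pics/w2.png

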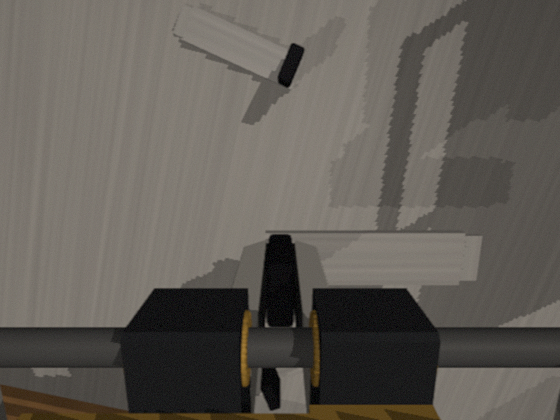

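The shim is held level. The leaf's upper edge is at row ~232, its lower edge at ~285 and its nose at x≈480. I'll compute the leaf's lateral offset in the tool frame, and check the disc position at the right foot from w1.

```bash
python3 - <<'E'
from h import *
from scipy.spatial.transform import Rotation as Ro
c=cams.get_calibration("wrist");s=read_state();R=Ro.from_euler('xyz',s["eef_rot"])
for z in(54.3,):
  for p in((267,230.5),(462,231.5),(340,283),(462,286),(481,260)):
    X=onz(c,*p,z);print(p,np.round(R.inv().apply(X-s["eef_pos"]),1))
E
python3 g.py 448.7 -201 80 100
```

```text
(267, 230.5) [11.8 -5.4 14.5]
(462, 231.5) [11.4 97.4 14.2]
(340, 283) [-18.2  34.3  14.3]
(462, 286) [-19.8 101.1  14. ]
(481, 260) [ -4.6 109.5  14. ]
at [ 443.8 -364.5   68.8] yaw [-179.8   -0.3  104. ] t 4.7 F [ 0.3  1.1 -2.3] gap 11.7
['448.7', '-201', '80', '100'] [ 0.1575  0.0443 -0.0106] 4.0
```

```bash
python3 -m handwheel '[[0.03,0.01,-0.05,4],[0.09,0.026,-0.06,4],[0.158,0.045,-0.06,4],[0.158,0.045,-0.06,4],[0.158,0.045,-0.06,4]]'; python3 - <<'E'
from h import *
c=cams.get_calibration("wrist");im=cams.camera("wrist")[:,:,::-1].copy();cv2.imwrite("pics/w3.png",im)
np.savez("w3.npz",R=c["R"],t=c["t"],cx=c["cx"],cy=c["cy"],vertical_fov=c["vertical_fov"])
print("foot0",proj(c,[586.6,-176.8,0]),"bolt",proj(c,[586.6,-176.8,46]))
E
python3 g.py 448.2 -198 60 100
```

```text
clock: 5.32
eef_pos: [449.4, -200.4, 128.8]
eef_rot: [-3.137, -0.005, 1.747]
wrist_force: [-0.1, -0.9, -1.2]
finger_gap: 11.7
foot0 (np.float64(445.7324050213763), np.float64(204.74951744322314)) bolt (np.float64(473.4808671745074), np.float64(219.50676890320474))
at [ 449.4 -201.1  128.8] yaw [-179.7   -0.3  100. ] t 5.375 F [ 0.6  1.  -2.5] gap 11.8
['448.2', '-198', '60', '100'] [ 0.0029 -0.0003  0.0689] 0.0
```

View pics/w3.png

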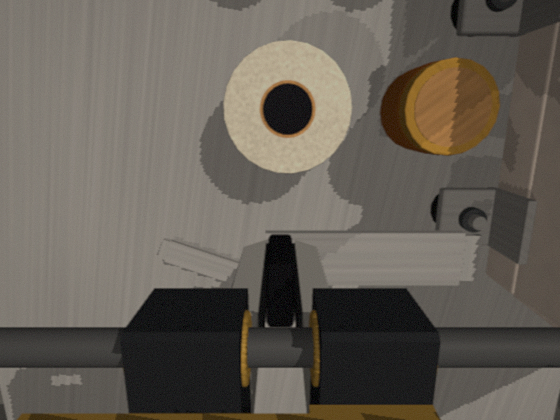

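The bolt at (475,218) agrees with the prediction, and the right foot's disc rim shows at (433,208). The middle foot is at (456,13). I'll predict the rim column for a standing or a hanging disc and compare.

```bash
python3 - <<'E'
from h import *
z=np.load("w3.npz");c={k:z[k] for k in z.files}
im=cv2.imread("pics/w3.png");g=im.max(2).astype(int)
u=np.array([.985,.174,0])
for n,F,r in(("R",[587.6,-176.8,0],(190,230)),("M",[561.7,-30.5,0],(2,35))):
    F=np.array(F);th=np.linspace(0,2*np.pi,181)
    for h in(0,7):
        P=np.array([proj(c,F+[18*np.cos(t),18*np.sin(t),zz+h]) for zz in(0,10) for t in th]);i=P[:,0].argmin();print(n,h,"leftmost",P[i].round(1))
    print("bolt",proj(c,F+[0,0,46]))
    for v in range(*r,4): 
        row=g[v,415:470];k=np.where(row<30)[0];print(v,415+k.min() if len(k) else None,end="; ")
    print()
E
```

```text
R 0 leftmost [425.2 207.1]
R 7 leftmost [428.4 209.1]
bolt (np.float64(474.83267717116047), np.float64(219.7457968362146))
190 None; 194 None; 198 435; 202 433; 206 432; 210 432; 214 432; 218 433; 222 460; 226 None; 
M 0 leftmost [444.5  11.7]
M 7 leftmost [448.7   9. ]
bolt (np.float64(505.85472320228746), np.float64(-12.423945571076501))
2 454; 6 452; 10 452; 14 451; 18 452; 22 453; 26 454; 30 None; 34 None;
```

Right and middle rims show the same offset (about +7 px from the standing prediction, with the same sign), so both probably stand and the left foot would hang. I'll look at the left foot from the same relative pose.

```bash
python3 g.py 397.6 91.8 129 100
```

```text
at [ 449.4 -201.1  128.8] yaw [-179.7   -0.3  100. ] t 5.375 F [ 0.6  1.  -2.5] gap 11.8
['397.6', '91.8', '129', '100'] [0.2975 0.     0.0013] 0.0
```

```bash
python3 -m handwheel '[[0.297,0,0,0],[0.297,0,0,0],[0.297,0,0,0],[0.297,0,0,0],[0.297,0,0,0]]'; python3 -m handwheel '[[0.001,0,0.0,0],[0.001,0,0,0]]'; cat > foot.py <<'E'
from h import *
from scipy.spatial.transform import Rotation as Ro
import sys
c=cams.get_calibration("wrist");im=cams.camera("wrist")[:,:,::-1].copy();cv2.imwrite("pics/w4.png",im)
g=im.max(2).astype(int);F=np.array([535.8,116.4,0]);th=np.linspace(0,2*np.pi,181)
for h in(0,7):
    P=np.array([proj(c,F+[18*np.cos(t),18*np.sin(t),zz+h]) for zz in(0,10) for t in th]);i=P[:,0].argmin();print(h,"leftmost",P[i].round(1))
b=proj(c,F+[0,0,46]);print("bolt",b);v0=int(b[1])
for v in range(v0-32,v0+16,4):
    row=g[v,415:470];k=np.where(row<30)[0];print(v,415+k.min() if len(k) else None,end="; ")
a=cv2.resize(im[170:250,400:500],None,fx=4,fy=4,interpolation=cv2.INTER_CUBIC)
w3=cv2.imread("pics/w3.png");b=cv2.resize(w3[170:250,400:500],None,fx=4,fy=4,interpolation=cv2.INTER_CUBIC)
cv2.imwrite("pics/cmp.png",np.clip(np.hstack([b,a]).astype(int)*2,0,255).astype(np.uint8))
E
python3 foot.py
```

```text
clock: 6.0
eef_pos: [397.6, 92.3, 130.2]
eef_rot: [-3.137, -0.005, 1.745]
wrist_force: [0.9, -0.9, -2.2]
finger_gap: 12.0
clock: 6.25
eef_pos: [398.0, 92.4, 130.0]
eef_rot: [-3.136, -0.005, 1.744]
wrist_force: [0.4, -0.8, -1.2]
finger_gap: 11.9
0 leftmost [424.5 205.9]
7 leftmost [427.7 207.9]
bolt (np.float64(473.8799671970054), np.float64(218.27062583699296))
186 None; 190 None; 194 None; 198 None; 202 435; 206 434; 210 434; 214 459; 218 459; 222 None; 226 None; 230 None;
```

View pics/cmp.png

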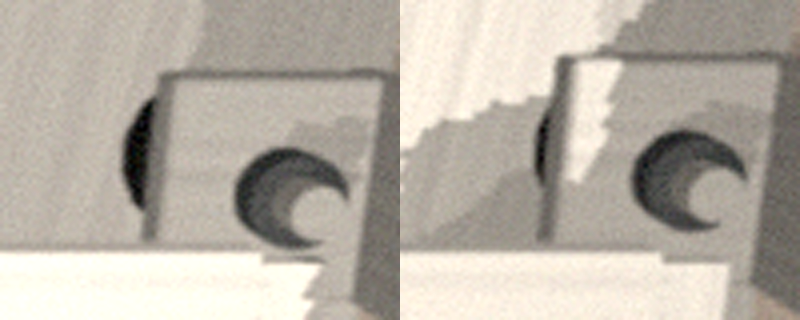

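Side by side, the left foot's disc (right half) shows much less rim beyond its lug than the right foot's, so the left foot hangs. The bolt's actual top is the light circle at about (479.5,220), a little further back than assumed. I'll compute it.

```bash
python3 - <<'E'
from h import *
c=cams.get_calibration("wrist")
print("bolt",onz(c,479.5,219.5,46));L=onz(c,441.5,184.8,32);Rb=onz(c,495,184,32)
u=np.array([.985,.174,0]);n=np.array([-.174,.985,0]);print("lug FL corner",L,"->centre",L+22*u-22*n,"back",Rb)
z=np.load("w3.npz");c={k:z[k] for k in z.files}
print("bolt R",onz(c,479.5,223,46));L=onz(c,440,188.5,32);print("lug FL R",L,L+22*u-22*n)
E
python3 g.py 449 98 60 100
```

```text
bolt [540.07127829 115.81787671  46.        ]
lug FL corner [512.80824501 134.08023471  32.        ] ->centre [538.30624501 116.23823471  32.        ] back [551.431833   141.47675037  32.        ]
bolt R [ 591.60266812 -178.5346937    46.        ]
lug FL R [ 563.32299192 -160.81747978   32.        ] [ 588.82099192 -178.65947978   32.        ]
at [397.9  92.2 130. ] yaw [-179.7   -0.3   99.9] t 6.3 F [ 0.6 -0.6 -0.9] gap 11.8
['449', '98', '60', '100'] [-0.0033  0.0517  0.0697] -0.1
```

```bash
python3 -m handwheel '[[0.002,-0.004,0.05,0],[0.002,-0.004,0.09,0],[0.002,-0.004,0.105,0],[0.002,-0.004,0.109,0],[0.002,-0.004,0.109,0]]'; python3 g.py 452.5 104.1 20.5 100
```

```text
clock: 6.92
eef_pos: [393.5, 93.2, 21.4]
eef_rot: [-3.137, -0.005, 1.742]
wrist_force: [-0.2, -0.4, -1.2]
finger_gap: 11.6
at [393.5  93.2  21.4] yaw [-179.7   -0.3   99.8] t 6.925 F [-0.2 -0.4 -1.2] gap 11.6
['452.5', '104.1', '20.5', '100'] [0.0006 0.06   0.0006] -0.2
```

```bash
python3 -m handwheel '[[0,0.008,0.001,0],[0,0.016,0.001,0],[0,0.024,0.001,0],[0,0.032,0.001,0]]'; python3 g.py 452.5 104.1 20.5 100
```

```text
clock: 7.42
eef_pos: [425.7, 98.9, 20.3]
eef_rot: [-3.137, -0.005, 1.742]
wrist_force: [-0.8, 0.3, -1.2]
finger_gap: 11.9
at [425.7  98.9  20.3] yaw [-179.7   -0.3   99.8] t 7.425 F [-0.8  0.3 -1.2] gap 11.9
['452.5', '104.1', '20.5', '100'] [ 0.0006  0.0273 -0.0004] -0.2
```

No resistance with the nose already about 10 mm under the disc, so the left foot is the one. I'll slide it home.

```bash
python3 -m handwheel '[[0,0.008,0,0],[0,0.016,0,0],[0,0.024,0,0],[0.0005,0.027,0,0],[0.0005,0.027,0,0]]'; python3 - <<'E'
from h import *
c=cams.get_calibration("wrist");im=cams.camera("wrist")[:,:,::-1].copy();cv2.imwrite("pics/w5.png",im)
print(proj(c,[539.8,116,46]))
E
python3 g.py 452.5 104.1 20.5 100
```

```text
clock: 8.05
eef_pos: [452.4, 104.0, 20.2]
eef_rot: [-3.137, -0.005, 1.742]
wrist_force: [0.4, 1.0, -0.3]
finger_gap: 12.1
(np.float64(480.92211137826905), np.float64(292.10682594244855))
at [452.3 104.   20.2] yaw [-179.8   -0.3   99.8] t 8.1 F [-0.2  0.4  0. ] gap 11.8
['452.5', '104.1', '20.5', '100'] [ 0.0001  0.0002 -0.0003] -0.2
```

View pics/w5.png

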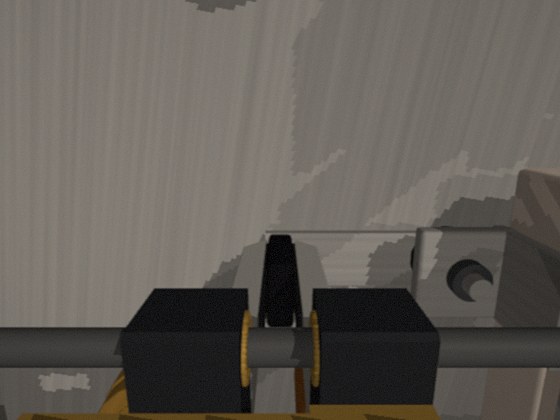

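The leaf lies under the left foot. Bolt top is at (480,289), against a prediction of (481,292), about 2–3 mm. I'll release and lift off.

```bash
python3 -m handwheel '[[0,0,0,0],[0,0,0,0],[0,0,0,0],[0,0,0,0]]' 0.5; python3 -m handwheel '[[0,0,-0.05,0],[0,0,-0.1,0],[0,0,-0.1,0]]'; python3 - <<'E'
from h import *
for n in("scene","wrist","top"):cv2.imwrite(f"pics/{n}6.png",cams.camera(n)[:,:,::-1])
t=cv2.imread("pics/top6.png");s=cv2.imread("pics/scene6.png")
a=cv2.resize(t[130:270,165:365],(800,560),interpolation=cv2.INTER_CUBIC)
cv2.imwrite("pics/a6.png",a)
c=cams.get_calibration("top");s=cams.get_calibration("scene")
O=np.array([539.8,116,0])+22*np.array([.985,.174,0])+150*np.array([.174,-.985,0])
def M(x,y,z):return O+x*np.array([.985,.174,0])+y*np.array([-.174,.985,0])+[0,0,z]
print("O",O)
for n,p in(("knee",(73,235,174)),("handle",(88,0,321)),("hL",(88,65,321)),("hR",(88,-65,321)),("shut",(-30,0,145))):
    u=proj(c,M(*p));print(n,M(*p).round(1),"top",np.round(u,1),"crop",np.round([(u[0]-165)*4,(u[1]-130)*4]),"scene",np.round(proj(s,M(*p)),1))
E
python3 g.py
```

```text
clock: 8.6
eef_pos: [452.3, 104.0, 20.2]
eef_rot: [-3.137, -0.005, 1.742]
wrist_force: [0.5, 0.5, 0.3]
finger_gap: 46.2
clock: 8.98
eef_pos: [454.4, 103.8, 123.3]
eef_rot: [3.14, -0.005, 1.742]
wrist_force: [-0.1, -0.0, -1.0]
finger_gap: 47.3
O [587.57  -27.922   0.   ]
knee [618.6 216.3 174. ] top [193.7 201.9] crop [115. 287.] scene [342.1 207.5]
handle [674.2 -12.6 321. ] top [282.4 167.1] crop [470. 148.] scene [281.9 213.2]
hL [662.9  51.4 321. ] top [254.  171.9] crop [356. 167.] scene [301.8 204.1]
hR [685.6 -76.6 321. ] top [310.8 162.3] crop [583. 129.] scene [261.4 222.6]
shut [558.  -33.1 145. ] top [289.8 226.7] crop [499. 387.] scene [263.9 219. ]
at [452.3 103.5 119.2] yaw [-179.7   -0.3   99.8] t 9.125 F [-0.5  0.7 -0.6] gap 46.6
```

View pics/a6.png

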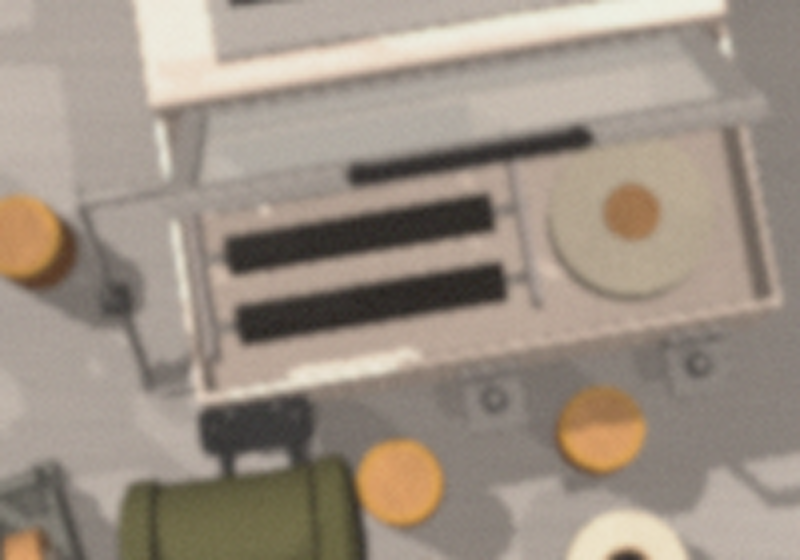

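The handle is seen at crop (470,156) and the knee at (117,298), about 4–7 mm nearer the robot than predicted. Next I go to the knee with the gripper closed, approaching from the front by feel.

```bash
python3 g.py 452 103 176 100  552 206 176 100
```

```text
at [452.3 103.5 119.2] yaw [-179.7   -0.3   99.8] t 9.125 F [-0.5  0.7 -0.6] gap 46.6
['452', '103', '176', '100'] [-0.0002 -0.0007 -0.0568] -0.2
['552', '206', '176', '100'] [ 0.0843  0.1154 -0.057 ] -0.2
```

```bash
python3 -m handwheel '[[0,0,-0.057,0],[0.04,0.04,-0.057,0],[0.084,0.08,-0.057,0],[0.084,0.115,-0.057,0],[0.084,0.115,-0.057,0]]' 1 40; python3 g.py 588 212 174 100
```

```text
clock: 9.75
eef_pos: [552.1, 206.0, 173.3]
eef_rot: [-3.132, -0.004, 1.743]
wrist_force: [-1.1, -0.0, -0.3]
finger_gap: 1.3
at [552.1 206.  173.3] yaw [-179.5   -0.2   99.8] t 9.75 F [-1.1 -0.  -0.3] gap 1.3
['588', '212', '174', '100'] [-0.0002  0.0364 -0.0011] -0.2
```

```bash
python3 -m handwheel '[[0,0.018,0,0],[0,0.03,0,0],[0,0.03,0,0]]'; python3 -m handwheel '[[0,0.006,0.003,0],[0,0.012,0.006,0],[0,0.018,0.01,0],[0,0.018,0.01,0]]'; python3 g.py
```

```text
clock: 10.12
eef_pos: [581.1, 210.7, 171.7]
eef_rot: [-3.13, -0.004, 1.742]
wrist_force: [-0.6, 0.1, -0.1]
finger_gap: 0.3
clock: 10.62
eef_pos: [598.9, 213.8, 161.0]
eef_rot: [-3.13, -0.004, 1.742]
wrist_force: [-0.3, -0.7, -0.4]
finger_gap: -0.1
at [598.9 213.8 161. ] yaw [-179.3   -0.2   99.8] t 10.625 F [-0.3 -0.7 -0.4] gap -0.1
```

```bash
python3 -m handwheel '[[0,0.005,0,0],[0,0.01,0.002,0],[0,0.01,0.002,0]]'; python3 -m handwheel '[[0,0.005,0.004,0],[0,0.010,0.007,0]]'; python3 - <<'E'
from h import *
for n in("scene","top"):
    im=cams.camera(n)[:,:,::-1];cv2.imwrite(f"pics/{n}7.png",im)
t=cv2.imread("pics/top7.png");s=cv2.imread("pics/scene7.png");s0=cv2.imread("pics/scene0.png")
r=lambda i:cv2.resize(i,(400,280),interpolation=cv2.INTER_CUBIC)
cv2.imwrite("pics/a7.png",np.vstack([np.hstack([r(cv2.imread("pics/top6.png")[140:245,170:320]),r(t[140:245,170:320])]),np.hstack([r(s0[175:280,250:400]),r(s[175:280,250:400])])]))
E
python3 g.py
```

```text
clock: 11.0
eef_pos: [609.1, 215.5, 158.7]
eef_rot: [-3.13, -0.004, 1.742]
wrist_force: [-1.6, -0.6, 0.8]
finger_gap: 0.4
clock: 11.25
eef_pos: [618.5, 217.3, 151.4]
eef_rot: [-3.129, -0.004, 1.742]
wrist_force: [-7.7, -1.9, 2.5]
finger_gap: 0.4
at [618.9 217.3 151.2] yaw [-179.3   -0.2   99.8] t 11.35 F [-1.4 -0.4  1.5] gap 0.2
```

View pics/a7.png

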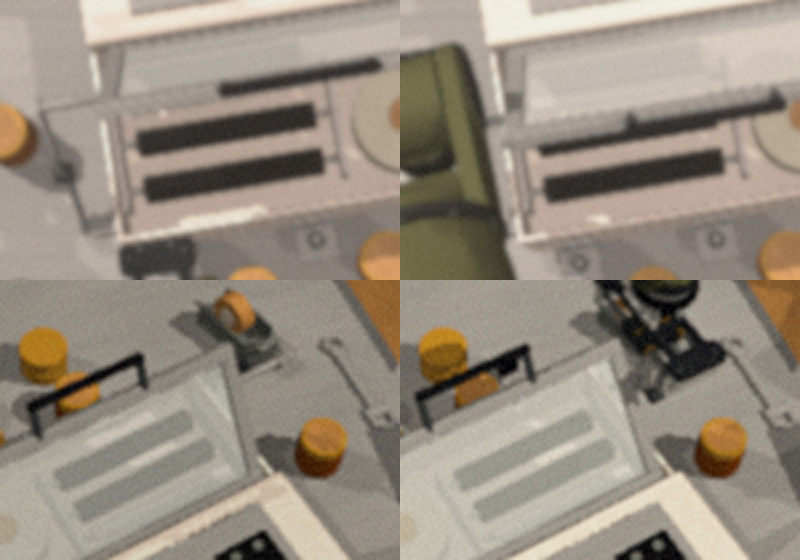

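The cover has come down a bit (the handle moved forward in both views), so the knee is broken. Next I'll retreat and triangulate the handle.

```bash
python3 -m handwheel '[[0,-0.03,0,0],[0,-0.09,-0.02,0],[0,-0.14,-0.06,0],[0,-0.14,-0.12,0],[0,-0.14,-0.17,0]]' 0.6 15; python3 - <<'E'
from h import *
c=cams.get_calibration("top");s=cams.get_calibration("scene")
print(two(c,(285.3,181.6),s,(277.7,208.7)))
O=np.array([583.5,-28,0])
u=np.array([.985,.174,0])
best=[]
for a in np.linspace(0,.6,13):
    th=np.radians(62.5)-a;P=O+(190-220.9*np.cos(th))*u+[0,0,125+220.9*np.sin(th)]
    print(round(a,2),P.round(0),np.round(proj(c,P),1),np.round(proj(s,P),1))
E
python3 g.py
```

```text
clock: 11.98
eef_pos: [482.8, 193.1, 325.9]
eef_rot: [-3.133, -0.005, 1.742]
wrist_force: [1.0, 0.4, 0.4]
finger_gap: 37.1
(array([644.62405092, -17.18135894, 306.10584195]), np.float64(4.416097195807931))
0.0 [670. -13. 321.] [282.5 168.8] [281.4 212.1]
0.05 [661. -14. 316.] [283.2 173.5] [279.7 210.8]
0.1 [651. -16. 310.] [283.9 178.1] [278.1 209.7]
0.15 [642. -18. 303.] [284.5 182.5] [276.6 208.8]
0.2 [634. -19. 297.] [285.2 186.8] [275.1 208. ]
0.25 [626. -21. 290.] [285.8 190.9] [273.7 207.4]
0.3 [618. -22. 282.] [286.3 194.9] [272.4 207.1]
0.35 [610. -23. 274.] [286.8 198.7] [271.2 206.8]
0.4 [603. -25. 266.] [287.3 202.3] [270.1 206.8]
0.45 [596. -26. 257.] [287.7 205.7] [269.1 206.9]
0.5 [590. -27. 248.] [288.1 208.8] [268.1 207.2]
0.55 [584. -28. 239.] [288.5 211.8] [267.3 207.7]
0.6 [579. -29. 229.] [288.8 214.5] [266.5 208.3]
at [482.8 193.1 325.9] yaw [-179.5   -0.3   99.8] t 11.975 F [1.  0.4 0.4] gap 37.1
```

```bash
python3 g.py 483 193 375 100 644.5 -17.5 375 100; python3 -m handwheel '[[0,0,-0.05,0],[-0.09,0.04,-0.05,0],[-0.15,0.08,-0.05,0],[-0.235,0.122,-0.05,0],[-0.235,0.122,-0.05,0]]' 0.36 15; python3 g.py 644.5 -17.5 375 100 644.5 -17.5 295 100
```

```text
at [482.8 193.1 325.9] yaw [-179.5   -0.3   99.8] t 11.975 F [1.  0.4 0.4] gap 37.1
['483', '193', '375', '100'] [ 0.0001 -0.0002 -0.0491] -0.2
['644.5', '-17.5', '375', '100'] [-0.2348  0.123  -0.0512] -0.2
clock: 12.6
eef_pos: [635.6, -7.8, 374.3]
eef_rot: [-3.135, -0.004, 1.742]
wrist_force: [0.2, 0.4, 0.1]
finger_gap: 59.5
at [635.6  -7.8 374.3] yaw [-179.6   -0.2   99.8] t 12.6 F [0.2 0.4 0.1] gap 59.5
['644.5', '-17.5', '375', '100'] [-0.0111  0.0071 -0.0008] -0.2
['644.5', '-17.5', '295', '100'] [-0.0114  0.0076  0.0792] -0.2
```

All 12 views are used, so from here the checks are numeric and by force.

```bash
python3 -m handwheel '[[-0.011,0.007,0.01,0],[-0.011,0.0075,0.035,0],[-0.011,0.0075,0.05,0]]'; python3 - <<'E'
from h import *
c=cams.get_calibration("wrist");im=cams.camera("wrist");cv2.imwrite("pics/w8.png",im[:,:,::-1]);s=read_state()["eef_pos"]
g=im.max(2);print("TCP",s,"expected bar",proj(c,[644.5,-17.5,305.5]),proj(c,[644.5+9,-17.5-45,305.5]))
for v in range(150,300,15):
    k=np.where(g[v]<30)[0];sp=np.split(k,np.where(np.diff(k)>1)[0]+1) if len(k) else [];print(v,[(int(q[0]),int(q[-1])) for q in sp if len(q)>5])
E
```

```text
clock: 12.98
eef_pos: [644.2, -16.7, 323.0]
eef_rot: [-3.134, -0.004, 1.743]
wrist_force: [-0.5, 0.1, -0.8]
finger_gap: 59.8
TCP [643.95169531 -16.52903269 321.47940981] expected bar (np.float64(277.62365243681097), np.float64(251.22963589855496)) (np.float64(279.7625848573842), np.float64(326.5500958336403))
150 [(266, 289)]
165 [(266, 289)]
180 [(266, 289)]
195 [(266, 289), (489, 551)]
210 [(266, 286)]
225 [(101, 120), (267, 286)]
240 [(107, 119), (267, 286)]
255 [(214, 220), (268, 286), (340, 346), (486, 532), (534, 540)]
270 [(207, 221), (268, 286), (339, 353)]
285 [(200, 216), (268, 286), (344, 360)]
```

The bar shows at columns 267–287, centred between the fingers (220 and 340), exactly as predicted. Now down, then grip lightly.

```bash
python3 -m handwheel '[[0,0,0.015,0],[0,0,0.026,0],[0,0,0.026,0]]'; python3 -m handwheel '[[0,0,0.026,0],[0,0,0.026,0],[0,0,0,0],[0,0,0,0],[0,0,0,0]]' 0.36 15 >/dev/null; python3 g.py 644.5 -17.5 294.5 100
```

```text
clock: 13.4
eef_pos: [643.5, -16.3, 294.7]
eef_rot: [-3.131, -0.005, 1.743]
wrist_force: [0.5, -0.3, 0.2]
finger_gap: 60.0
at [643.4 -16.3 294.7] yaw [-179.4   -0.3   99.9] t 14.025 F [ 0.6 -0.2  0.3] gap 60.0
['644.5', '-17.5', '294.5', '100'] [-0.0014  0.0008  0.0002] -0.1
```

```bash
python3 -m handwheel '[[0,0,0,0],[0,0,0,0],[0,0,0,0],[0,0,0,0],[0,0,0,0]]' 1 12; python3 -m handwheel '[[0,0,0,0],[0,0,0,0]]'; python3 - <<'E'
import numpy as np
from h import *
s=read_state();print(s["eef_pos"],s["wrist_force"])
for a0 in(.135,):
  T0=np.radians(62.5)-a0
  for a in np.arange(.2,1.03,.1): 
    t=np.radians(62.5)-a;print(round(a,2),"du",round(220.9*(np.cos(T0)-np.cos(t)),1),"down",round(220.9*(np.sin(T0)-np.sin(t)),1))
E
```

```text
clock: 14.65
eef_pos: [643.3, -16.3, 294.8]
eef_rot: [-3.131, -0.005, 1.743]
wrist_force: [-16.7, -2.3, 12.1]
finger_gap: 13.7
clock: 14.9
eef_pos: [642.7, -16.4, 295.2]
eef_rot: [-3.13, -0.005, 1.743]
wrist_force: [-6.7, -0.3, 4.6]
finger_gap: 11.4
[642.71266002 -16.44801487 295.16443135] [-6.65330618 -0.30178584  4.62457337]
0.2 du -11.5 down 8.7
0.3 du -27.9 down 23.4
0.4 du -42.8 down 39.7
0.5 du -56.0 down 57.4
0.6 du -67.4 down 76.3
0.7 du -76.8 down 96.3
0.8 du -84.2 down 117.1
0.9 du -89.4 down 138.5
1.0 du -92.5 down 160.4
```

```bash
python3 -m handwheel '[[0,-0.006,0.004,0],[0,-0.0115,0.0087,0],[0,-0.02,0.016,0],[0,-0.028,0.0234,0],[0,-0.028,0.0234,0]]'; python3 g.py
```

```text
clock: 15.52
eef_pos: [614.1, -21.4, 270.4]
eef_rot: [-3.128, -0.005, 1.743]
wrist_force: [2.8, -1.7, -10.0]
finger_gap: 11.3
at [614.1 -21.4 270.4] yaw [-179.2   -0.3   99.8] t 15.525 F [  2.8  -1.7 -10. ] gap 11.3
```

```bash
python3 -m handwheel '[[0,-0.0075,0.0095,0],[0,-0.015,0.018,0],[0,-0.022,0.027,0],[0,-0.028,0.0355,0],[0,-0.028,0.0355,0]]'; python3 g.py
```

```text
clock: 16.15
eef_pos: [586.2, -26.3, 233.8]
eef_rot: [-3.128, -0.005, 1.742]
wrist_force: [11.7, -0.9, -14.6]
finger_gap: 11.4
at [586.2 -26.3 233.8] yaw [-179.2   -0.3   99.8] t 16.15 F [ 11.7  -0.9 -14.6] gap 11.4
```

```bash
python3 -m handwheel '[[0,-0.0035,0.0105,0],[0,-0.008,0.021,0],[0,-0.0125,0.031,0],[0,-0.017,0.041,0],[0,-0.017,0.041,0]]'; python3 g.py
```

```text
clock: 16.77
eef_pos: [567.4, -29.5, 191.9]
eef_rot: [-3.125, -0.005, 1.742]
wrist_force: [-7.0, -4.4, -4.5]
finger_gap: 11.4
at [567.4 -29.5 191.9] yaw [-179.    -0.3   99.8] t 16.775 F [-7.  -4.4 -4.5] gap 11.4
```

```bash
python3 -m handwheel '[[0,-0.005,0.01,0],[0,-0.0085,0.02,0],[0,-0.0115,0.03,0],[0,-0.0135,0.04,0],[0,-0.0135,0.04,0]]'; python3 g.py
```

```text
clock: 17.4
eef_pos: [556.0, -31.4, 152.3]
eef_rot: [-3.133, -0.004, 1.742]
wrist_force: [24.5, 0.4, -10.2]
finger_gap: 14.1
at [556.  -31.4 152.3] yaw [-179.5   -0.2   99.8] t 17.4 F [ 24.5   0.4 -10.2] gap 14.1
```

```bash
python3 -m handwheel '[[0,0.004,0.004,0],[0,0.004,0.01,0],[0,0.003,0.016,0],[0,0.003,0.019,0],[0,0.003,0.019,0]]'; python3 g.py
```

```text
clock: 18.02
eef_pos: [556.1, -31.5, 133.0]
eef_rot: [-3.126, -0.004, 1.742]
wrist_force: [-22.3, -5.7, 12.4]
finger_gap: 11.5
at [556.1 -31.5 133. ] yaw [-179.1   -0.2   99.8] t 18.025 F [-22.3  -5.7  12.4] gap 11.5
```

```bash
python3 -m handwheel '[[0,-0.002,0.002,0],[0,-0.002,0.004,0],[0,-0.002,0.004,0],[0,-0.002,0.004,0]]'; python3 - <<'E'
from h import *
s=cams.get_calibration("scene");c=cams.get_calibration("top");O=np.array([583.5,-28,0]);u=np.array([.985,.174,0])
cv2.imwrite("pics/scene9.png",cams.camera("scene")[:,:,::-1]);cv2.imwrite("pics/top9.png",cams.camera("top")[:,:,::-1])
E
python3 g.py
```

```text
clock: 18.52
eef_pos: [555.9, -31.8, 131.3]
eef_rot: [-3.132, -0.003, 1.742]
wrist_force: [5.3, 1.5, 14.9]
finger_gap: 11.6
at [555.9 -31.8 131.3] yaw [-179.5   -0.2   99.8] t 18.625 F [ 4.   1.  14.7] gap 11.4
```

It's against the stop (15 N up). I'll open slightly, since the rear finger must not reach the cover edge, and rise. Then I press the handle's top with closed fingertips, whose contact height tells the angle.

```bash
python3 -m handwheel '[[0,0,0,0],[0,0,0,0],[0,0,0,0]]' 0.7 12; python3 -m handwheel '[[0,0,-0.03,0],[0,0,-0.06,0],[0,0,-0.06,0]]'; python3 -m handwheel '[[0,0,0,0],[0,0,0,0],[0,0,0,0]]' 1 40;python3 g.py 556 -31.8 162 100
```

```text
clock: 19.0
eef_pos: [555.6, -31.7, 131.0]
eef_rot: [-3.132, -0.003, 1.742]
wrist_force: [-1.0, 0.0, -0.2]
finger_gap: 28.0
clock: 19.38
eef_pos: [556.9, -31.9, 192.7]
eef_rot: [-3.135, -0.002, 1.742]
wrist_force: [0.3, 0.4, -0.2]
finger_gap: 28.0
clock: 19.75
eef_pos: [556.7, -31.9, 192.0]
eef_rot: [-3.134, -0.003, 1.742]
wrist_force: [-0.2, -0.3, 0.6]
finger_gap: 2.3
at [556.7 -31.9 192. ] yaw [-179.5   -0.2   99.8] t 19.75 F [-0.2 -0.3  0.6] gap 2.3
['556', '-31.8', '162', '100'] [ 0.0001 -0.0005  0.03  ] -0.2
```

```bash
python3 -m handwheel '[[0,0,0.015,0],[0,0,0.025,0],[0,0,0.03,0]]'; for i in 1 2 3; do python3 -m handwheel '[[0,0,0.002,0],[0,0,0.003,0]]' | sed -n '2p;4p'; done
```

```text
clock: 20.12
eef_pos: [556.1, -31.8, 160.8]
eef_rot: [-3.132, -0.003, 1.742]
wrist_force: [0.8, -0.3, 0.7]
finger_gap: 0.4
eef_pos: [556.2, -31.8, 159.0]
wrist_force: [-8.1, -0.7, 16.2]
eef_pos: [556.3, -31.8, 158.7]
wrist_force: [-14.6, 1.3, 31.8]
eef_pos: [556.3, -31.8, 158.7]
wrist_force: [-17.9, 1.0, 34.6]
```

Contact is at exactly the shut height (tip 151 mm) and it doesn't yield at 35 N, so the cover is shut. I'll retreat and check the shim and bystanders numerically.

```bash
python3 -m handwheel '[[0,0,-0.05,0],[0,0,-0.1,0],[0.05,-0.06,-0.14,0],[0.1,-0.12,-0.14,0],[0.16,-0.18,-0.14,0]]'; python3 -m handwheel '[[0.05,-0.05,0,0],[0.1,-0.05,0,0],[0.1,-0.05,0,0]]';python3 - <<'E'
from h import *
c=cams.get_calibration("top");s=cams.get_calibration("scene")
im=cams.camera("top")[:,:,::-1].copy();cv2.imwrite("pics/top10.png",im);im2=cams.camera("scene")[:,:,::-1].copy();cv2.imwrite("pics/scene10.png",im2);i0=cv2.imread("pics/top0.png")
def dark(img,cam,P,w=9,T=70):
    u,v=map(int,np.round(proj(cam,P)));g=img.max(2)[v-w:v+w,u-w:u+w];m=(g<T).astype(np.uint8);n,l,st,ce=cv2.connectedComponentsWithStats(m)
    return [(st[i][4],(ce[i]+[u-w,v-w]).round(1)) for i in range(1,n) if st[i][4]>5],(u,v)
d,_=dark(im,c,[452.5,101,48]);print("grip",d,[onz(c,*x[1],48).round(1) for x in d])
print("handle top",dark(im,c,[554,-33,145],22)[0],"expected",proj(c,[554,-33,145]))
# bystanders: orange / changes
for n,P in(("jarA",(502.5,36,60)),("jarB",(539,-106,60)),("lids",(409,18,52)),("reel",(438,-126,40)),("jarC",(675,309,60)),("tape",(450,291,40)),("spanner",(580,424,5))):
    u,v=map(int,np.round(proj(c,P)));t=i0[v-13:v+13,u-13:u+13];r=cv2.matchTemplate(im[v-28:v+28,u-28:u+28],t,cv2.TM_CCOEFF_NORMED);_,mx,_,l=cv2.minMaxLoc(r);print(n,round(mx,2),(l[0]-15,l[1]-15))
E
python3 g.py
```

```text
clock: 21.5
eef_pos: [401.5, 62.0, 298.0]
eef_rot: [-3.138, -0.001, 1.742]
wrist_force: [-0.3, 0.4, 0.3]
finger_gap: 0.6
clock: 21.88
eef_pos: [334.0, 154.6, 299.0]
eef_rot: [-3.139, -0.002, 1.747]
wrist_force: [-0.0, -1.1, -0.1]
finger_gap: 0.4
grip [(np.int32(19), array([243.1, 268.1]))] [array([450.4,  96.8,  48. ])]
handle top [(np.int32(132), array([290. , 228.2]))] expected (np.float64(289.76303087183595), np.float64(228.21084677182404))
jarA 0.98 (0, 0)
jarB 0.8 (0, -1)
lids 0.95 (0, 0)
reel 1.0 (0, 0)
jarC 0.99 (0, 0)
tape 1.0 (0, 0)
spanner 0.83 (0, -1)
at [335.2 152.2 298.6] yaw [-1.798e+02 -1.000e-01  9.990e+01] t 21.975 F [ 0.7  0.3 -0.1] gap 0.7
```

```bash
python3 - <<'E'
from h import *
im=cv2.imread("pics/top10.png");print(im.max(2)[262:275,228:256]);c=cams.get_calibration("top")
for P in([453,100.6,48],[455.6,85.8,48],[450.4,115.4,48],[535,116.2,46],[539.8,116,46]):print(np.round(proj(c,P),1))
E
```

```text
[[168 162 161 162 159 157 158 158 158 158 164 168 167 165 163 169 173 173
  172 164 154 161 168 168 164 163 162 163]
 [169 170 163 159 159 157 160 159 157 160 162 167 168 164 166 166 164 168
  170 164 154 155 160 164 159 162 159 159]
 [174 170 166 167 160 161 157 160 162 161 161 162 162 162 163 160 159 157
  157 154 145 148 158 160 161 162 160 160]
 [174 173 171 170 165 167 160 161 160 159 157 155 153 153 149 140 134 130
  128 131 131 139 150 156 160 161 160 162]
 [176 171 171 174 169 168 163 160 156 149 138 130 129 121 118 107 101  95
   90  93 107 123 141 150 158 160 160 160]
 [174 173 174 172 171 171 168 164 151 130 109  97  88  86  78  74  68  63
   66  69  86 111 130 141 148 159 158 160]
 [173 169 172 173 172 172 171 162 151 118  86  68  60  59  58  60  55  52
   53  62  80 100 117 128 137 148 153 157]
 [173 170 174 170 173 169 172 169 156 125  87  64  58  59  60  65  64  73
   72  74  83  99 113 117 122 130 143 149]
 [172 172 170 174 173 170 174 171 162 136 108  91  83  81  81  85  92  96
   96  96 102 108 112 114 117 122 128 137]
 [171 172 172 172 170 170 172 170 166 151 141 129 122 111 107 109 113 116
  116 112 112 112 115 116 115 117 120 124]
 [171 171 171 170 171 172 172 175 171 166 164 160 153 141 133 133 128 125
  121 117 113 114 116 114 116 115 116 118]
 [172 172 175 172 172 173 171 175 172 173 174 172 167 163 157 150 147 138
  129 118 118 117 118 117 116 115 119 116]
 [172 173 172 175 174 174 175 173 176 174 175 176 170 172 170 171 161 153
  140 127 117 115 115 115 114 118 118 117]]
[241.8 267.2]
[247.  266.3]
[236.5 268.1]
[236.9 238.2]
[237.  236.6]
```

The grip is fully visible. Seat is about (537,112) against the foot centre at (535–540,116), so within about 5 mm. The handle is at its shut position, the bystanders are unmoved and the arm is clear, so I'm handing in.

```bash
python3 -c "
from cell import manip
print(manip.sign_off())"
```

```text
the job is handed in; nothing more can be done
None
```

The shim is under the left front foot, the stay is broken, and the cover is shut. I handed the job in at about 22 s on the robot's clock; no verdict came back.

- **Shim:** the wrist pictures showed less of the left foot's disc than of the right's, so I tried that foot first. The leaf slid in with no resistance, and I never tried it under the other two feet. I let it go with its seat point about 5 mm from the foot's centre in the last check (limit 12 mm).
- **Stay and cover:** I broke the knee with closed fingers from the front, gripped the handle lightly and followed its arc down. The fingertips then met the handle at exactly its shut height, and it did not yield at 35 N.
- **Bystanders:** the last top picture showed every one within about a pixel (2–3 mm) of its starting place. The match was weaker for jar B (0.80) and the spanner (0.83). The arm was clear and read no contact force.
- **Disagreements:**
  - The top and wrist cameras put the foot about 5 mm apart, still within tolerance.
  - The shim sits about 3 mm further right than I aimed.
- **Slips:**
  - While positioning over the handle I dipped the open gripper 26 mm too far; no contact showed once it was back up.
  - On the way down I pulled sideways on the handle with up to about 25 N.
- **Pictures:** I viewed all 12 allowed, rather than the planned 8, so the checks from gripping the handle onward were by numbers and force only.

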